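Shut down the interlocked water filter

TASK

Isolate the water filter for a cartridge change: push each of its three levers fully over toward the cartridges. They are interlocked and the order is not marked: at any time only one of the remaining levers is free, so feel for it, and leave a lever that stops early without forcing it. When all three are shut, and not before, press the relief button on the block at the end fully down for a moment and let it come up again, leaving the bottle, spice jar and glass standing round the filter where they are.

Things in the scene. Friction and masses are not known exactly. Their poses are not given: they have to be found in the camera images.
- filter: worktop water filter, fixed: base plate 180 x 276 x 12 mm. Origin on the worktop under the middle lever's axis; x points from the front to the three upright white cartridges (grey caps 60 mm across, 124 mm high, centres at x = 86 mm), y to the left along the row. Levers stand at y = 72, 0 and -72 mm. A lever's pin goes down only once the lever before it in the hidden order is fully shut
- lever_a (a joint): lever angle, rad, swinging in the filter's x-z plane: 0 = open, leaning 0.45 toward the front; 0.9 = shut, leaning 0.45 toward the cartridges, at its end stop. Stays where it is left; takes 2 to 3 N at the knob. While locked it moves only 0.1 to 0.15 rad, then stops against its pin
- knob_a (a point): centre of the black knob of lever_a, 26 mm across and 24 mm high, on a 10 mm shank; 100 mm from the lever's axis. About 128 mm above the worktop at both ends of the swing, 138 mm when upright; travels 87 mm along the filter's x
- valve_a: aluminium block 108 x 64 mm that carries this lever, one of three alike (which stands where differs); top 58 mm, lever axis 38 mm above the worktop. Fixed. Origin 12 mm above the worktop under the lever's axis, axes as the filter's. Left of the lever a 10 mm steel pin stands 26 mm out of the top while this lever is locked and only 5 mm when it is free
- lever_b (a joint): lever angle, rad, swinging in the filter's x-z plane: 0 = open, leaning 0.45 toward the front; 0.9 = shut, leaning 0.45 toward the cartridges, at its end stop. Stays where it is left; takes 2 to 3 N at the knob. While locked it moves only 0.1 to 0.15 rad, then stops against its pin
- knob_b (a point): centre of the black knob of lever_b, 26 mm across and 24 mm high, on a 10 mm shank; 100 mm from the lever's axis. About 128 mm above the worktop at both ends of the swing, 138 mm when upright; travels 87 mm along the filter's x
- valve_b: aluminium block 108 x 64 mm that carries this lever, one of three alike (which stands where differs); top 58 mm, lever axis 38 mm above the worktop. Fixed. Origin 12 mm above the worktop under the lever's axis, axes as the filter's. Left of the lever a 10 mm steel pin stands 26 mm out of the top while this lever is locked and only 5 mm when it is free
- lever_c (a joint): lever angle, rad, swinging in the filter's x-z plane: 0 = open, leaning 0.45 toward the front; 0.9 = shut, leaning 0.45 toward the cartridges, at its end stop. Stays where it is left; takes 2 to 3 N at the knob. While locked it moves only 0.1 to 0.15 rad, then stops against its pin
- knob_c (a point): centre of the black knob of lever_c, 26 mm across and 24 mm high, on a 10 mm shank; 100 mm from the lever's axis. About 128 mm above the worktop at both ends of the swing, 138 mm when upright; travels 87 mm along the filter's x
- valve_c: aluminium block 108 x 64 mm that carries this lever, one of three alike (which stands where differs); top 58 mm, lever axis 38 mm above the worktop. Fixed. Origin 12 mm above the worktop under the lever's axis, axes as the filter's. Left of the lever a 10 mm steel pin stands 26 mm out of the top while this lever is locked and only 5 mm when it is free
- relief (a joint): pressure relief button, travel in m: 0 = up, 0.006 = fully down. Springs back; fully down takes 6 N
- relief_top (a point): centre of the top of the round grey relief button, 28 mm across, on a grey block 52 x 46 mm at the left end of the filter (filter x = 0, y = 128 mm), 94 mm above the worktop; pressed straight down
- tumbler: clear drinking glass, 80 mm across, 88 mm high, loose, behind the cartridges; origin under its centre
- spice_b: spice jar with dark cap, 44 mm across, 96 mm high, loose, on the right of the filter; origin under its centre
- dropper_bottle: small dark bottle, 27 mm across, 80 mm high, loose, on the base plate behind the button block; origin under its centre

How it is judged:
By the outcome, as a careful person would: the job done as asked, in the order asked, and still so for the second after the job is handed in, with the robot touching nothing.
It also fails if it takes over 51 s, if anything falls off the work surface, if the arm or the gripper's body presses on something with over 40 N, if the wrist force passes 120 N, or if a joint passes its speed limit or range.

ROBOT

A 6-joint arm with a two-finger parallel gripper is mounted at the origin on a cart in front of the work surface, level with it; the furniture and walls round the work are solid. World frame = base frame: x ahead of the robot, y to its left, z up, the work surface at z = 0. Lengths are in mm, angles in rad, forces in N, time in s.
With the tool pointing down it reaches from about 275 to 750 mm from the base axis. Payload 10.2 kg.
Tool frame: the origin (TCP) lies midway between the tips of the shut fingers; the grasp point (between the pads) lies 19 mm behind it; z points along the fingers, y is the line along which they close (so a half turn about z gives the same grasp; the last joint's range is limited). The gripper opens to 88 mm and grips with 3 to 60 N. Pads are 18 mm wide; open, the fingers measure 123 mm over their backs; the gripper's body (75 mm by 187 mm) begins 45 mm behind the grasp point.
Start: joints at [-1.333, 0.313, 1.498, -0, 1.331, -0.223], TCP at [233.438, -470.253, 238.72] pointing down, gripper open.
Joint ranges: [-2.94, 2.94], [-0.97, 2.17], [0.19, 2.56], [-1.23, 4.37], [0.02, 3.11], [-2.88, 2.88]. Speed limits (rad/s): [2.39, 2.39, 3.01, 3.14, 3.14, 3.14].

INTERFACE

Orientations are given as [roll, pitch, yaw] about the fixed x, y, z axes, in that order (R = Rz(yaw) Ry(pitch) Rx(roll)).
In Python, from cell import robot, optics gives the robot as it stands.
- The arm moves only by the tool apply_moves, never from a script. Its argument "steps" is one flat list of numbers, 7 for each row, row after row: the opening, from -1 (shut) to 1 (fully open), then the shift along the tool's x, y, z in m, then the turn, a rotation vector about the tool's x, y, z in rad. A call has 1 to 12 rows; each row shifts and turns the commanded pose from where the row before left it, along the tool's axes as they then stand; what a row does not reach is not made up. A row lasts 1/12 s, in which the tool goes at most 41.7 mm and 7.16 degrees, less where a joint would pass 70% of its speed; a pose out of reach is approached as far as the arm can. A call with a gripper value outside its range is refused whole. The fingers move at their own pace and stop on an object; "grip_force" is the grip in N (left out, the last holds). Time passes only in rows, so rows that do not move let the fingers close. It gives the time, the measured TCP pose, the force, the opening and the grip force at its end, in the units of the state.
- robot.state(): the state, without advancing time (a new reading comes with each control period).
- optics.get_image(name): name is "scene" or "side" or "wrist"; returns a dict with "image" (384x512x3 uint8, blue, green, red), "mtx" (3x3 intrinsics, pixels), "pose" (4x4, takes a point from camera to world coordinates); the wrist camera has in their place "tool_from_camera" (4x4, takes a point from camera to tool coordinates, whose origin is the TCP and whose axes are the flange's). Camera axes: x right, y up, looking along -z (the intrinsics and any distortion apply to the point x, -y, -z); pixel columns grow to the right and rows downward; lengths in mm; the calibration is good to about 2 mm. A picture is of the moment at which its call begins: read the wrist's pose just before it. There is no depth.
- robot.job_done(): hands the job in; it is judged then, once.
The state is a dict: "time": time; "joints": joint angles; "joint_velocities": joint speeds; "effort": joint torques, N m; "eef_pos": TCP position; "orientation": TCP orientation; "ft_force": force on the tool from outside, world axes, zero at the start; "ft_torque": the same for the moment, N m; "width": finger opening in mm; "gripper_force": force on a finger pad.
Only numpy, scipy, OpenCV 4.12 (cv2) and the standard library are available. Lean on these libraries where they do the work, as an engineer would, in place of code of your own. Each camera call takes 0.05 s, during which the arm holds its last target. There are 200 camera calls.

## Working session

There is one attempt and no reset: what is moved stays moved. The work goes in short steps, Python scripts to look and compute and a tool call to move; the robot and the scene stay as the last step left them, time stands still between calls to the robot, and variables do not carry over. Pictures are saved under pics/ and viewed, at most 10 in all, crops included, and the job is handed in when it is done.

Besides the shell and the picture viewer there is one more tool, called after "Emit:" as name(argument=value, ...) on one line, values as JSON. apply_moves: Moves the arm, as the interface text tells. Its arguments: {"type":"object","properties":{"steps":{"type":"array","items":{"type":"number"}},"grip_force":{"type":"number"}},"required":["steps"]}

```bash
mkdir -p pics; ls; python3 - <<'E'
from cell import robot, optics
import cv2,numpy as np,pickle
print(robot.state())
d={}
for n in ("scene","side"):
    d[n]=optics.get_image(n); cv2.imwrite(f"pics/{n}0.png",d[n]["image"]); print(n,d[n]["mtx"],d[n]["pose"],[k for k in d[n]])
pickle.dump(d,open("v0.pkl","wb"))
E
```

```text
pics
{'time': 0.0, 'joints': array([-1.33340658e+00,  3.13408114e-01,  1.49846311e+00,  5.79504725e-06,
        1.33099085e+00, -2.23414080e-01]), 'joint_velocities': array([-2.75390904e-03, -1.61508350e-03,  1.63687089e-03, -1.09102538e-04,
        9.58509002e-05,  2.48744537e-06]), 'effort': array([-6.90098909e-05, -4.02212548e+01, -2.52272648e+01,  6.94391993e-02,
        3.52429796e-02, -1.24086655e-04]), 'eef_pos': array([ 233.37279222, -469.99271093,  238.17270423]), 'orientation': array([-3.14035603e+00, -2.86740384e-04,  4.60802273e-01]), 'ft_force': array([-0.81167028, -0.91375771,  0.61003661]), 'ft_torque': array([ 0.04701251, -0.01254798, -0.00093932]), 'gripper_force': 0.0, 'width': 87.90954309325294}
scene [[436.46350347   0.         259.50981548]
 [  0.         436.46350347 190.9983494 ]
 [  0.           0.           1.        ]] [[-8.42927055e-01  3.20537816e-01 -4.32122076e-01  2.21349497e+02]
 [-5.37969907e-01 -4.90343667e-01  6.85675920e-01  8.29680874e+02]
 [ 7.89673797e-03  8.10443457e-01  5.85763642e-01  5.97609385e+02]
 [ 0.00000000e+00  0.00000000e+00  0.00000000e+00  1.00000000e+00]] ['image', 'mtx', 'pose']
side [[420.77148831   0.         256.83171516]
 [  0.         420.77148831 193.49040179]
 [  0.           0.           1.        ]] [[ 9.95885984e-01 -3.19351768e-02  8.48012408e-02  6.36317905e+02]
 [ 8.71923267e-02  5.92500608e-01 -8.00837392e-01 -4.14905925e+02]
 [-2.46699031e-02  8.04936752e-01  5.92847553e-01  5.99715205e+02]
 [ 0.00000000e+00  0.00000000e+00  0.00000000e+00  1.00000000e+00]] ['image', 'mtx', 'pose']
```

View pics/scene0.png

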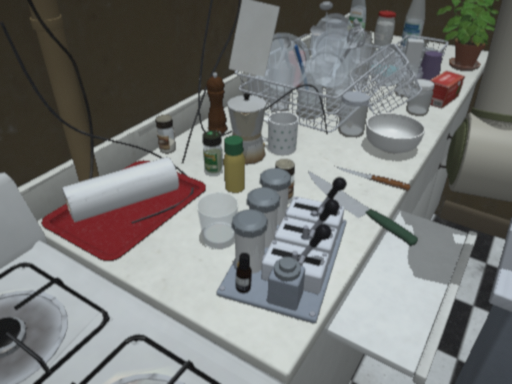

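View pics/side0.png

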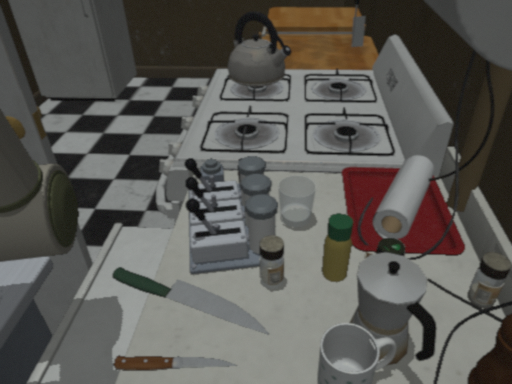

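The scene view shows the filter at about (290,245): knobs at (338,184), (330,208) and (322,232), and the button at (288,266). The side view shows knobs at (191,163), (193,184) and (193,205), and the caps at (251,162), (256,183) and (261,205). I'll enlarge both.

```bash
python3 - <<'E'
import cv2,numpy as np,pickle
d=pickle.load(open("v0.pkl","rb"))
a=d["scene"]["image"][160:315,210:360]; b=d["side"]["image"][145:275,160:295]
A=cv2.resize(a,None,fx=2.6,fy=2.6,interpolation=3)[:400]; A=cv2.resize(a,(395,408),interpolation=3); B=cv2.resize(b,(400,385),interpolation=3)
o=np.zeros((408,800,3),np.uint8);o[:,:395]=A;o[:385,400:]=B
cv2.imwrite("pics/crop0.png",cv2.convertScaleAbs(o,alpha=1.3))
E
```

```text
(no output)
```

View pics/crop0.png

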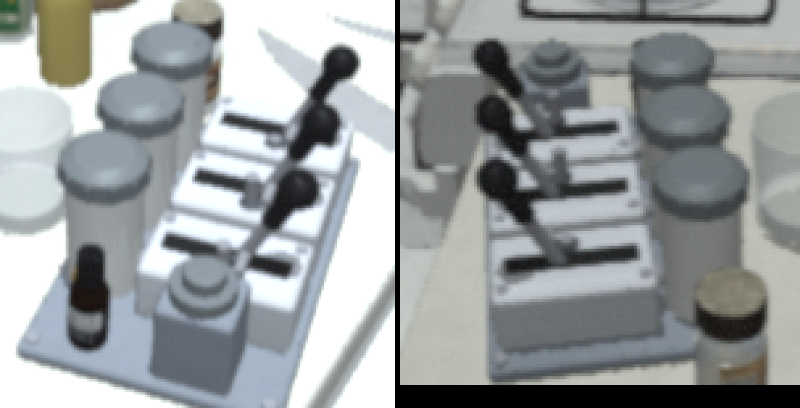

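The right-hand (y=-72) lever's pin looks short and the other two look tall, so the right-hand lever is likely free. Next I'll triangulate.

```bash
cat > h.py <<'E'
import numpy as np,pickle
def ray(v,p):
    q=np.linalg.solve(v["mtx"],[p[0],p[1],1.]); return v["pose"][:3,3],v["pose"][:3,:3]@[q[0],-q[1],-q[2]]
def tri(rs):
    A=np.zeros((3,3));b=np.zeros(3)
    for o,r in rs:
        r=r/np.linalg.norm(r);P=np.eye(3)-np.outer(r,r);A+=P;b+=P@o
    x=np.linalg.solve(A,b);return x
def onz(v,p,z):
    o,r=ray(v,p);return o+r*(z-o[2])/r[2]
E
python3 - <<'E'
from h import *
d=pickle.load(open("v0.pkl","rb"));s,e=d["scene"],d["side"]
S=lambda x,y:(210+x/2.633,160+y/2.633); T=lambda x,y:(160+(x-400)/2.963,145+y/2.962)
np.set_printoptions(precision=1,suppress=True)
for n,p,q in [("R",(342,62),(497,180)),("M",(320,124),(493,115)),("L",(298,187),(490,55))]:
    print(n,tri([ray(s,S(*p)),ray(e,T(*q))]),onz(s,S(*p),128),onz(e,T(*q),128))
for n,p,q in [("cR",(172,47),(700,173)),("cM",(141,97),(684,112)),("cL",(105,158),(672,58))]:
    print(n,onz(s,S(*p),124),onz(e,T(*q),124))
p,q=(206,271),(553,48)
print("btn",onz(s,S(*p),94),onz(e,T(*q),94))
E
```

```text
R [454.3 177.5 128.4] [453.8 176.8 128. ] [454.9 178.2 128. ]
M [436.9 249.5 126.4] [436.3 251.5 128. ] [437.5 247.3 128. ]
L [420.2 318.6 129.4] [420.7 317.1 128. ] [419.5 320.7 128. ]
cR [568.5 222.  124. ] [579.1 197.4 124. ]
cM [554.8 286.6 124. ] [563.2 263.  124. ]
cL [539.2 355.  124. ] [548.7 329.3 124. ]
btn [448.2 381.1  94. ] [450.4 386.   94. ]
```

Emit:
apply_moves(steps=[-1,0,0,0,0,0,0.112,-1,0,0,0,0,0,0.112,-1,0.0163,-0.029,0,0,0,0,-1,0.0163,-0.029,0,0,0,0,-1,0.0163,-0.029,0,0,0,0,-1,0.0163,-0.029,0,0,0,0,-1,0.0163,-0.029,0,0,0,0,-1,0.0163,-0.029,0,0,0,0,-1,0.0163,-0.029,0,0,0,0,-1,0.0163,-0.029,0,0,0,0,-1,0.0163,-0.029,0,0,0,0,-1,0.0163,-0.029,0,0,0,0])

```text
time: 1.1
eef_pos: [323.8, -148.5, 238.6]
orientation: [-3.141, -0.0, 0.236]
ft_force: [0.8, -0.1, -0.4]
width: 10.8
gripper_force: 0.0
```

Emit:
apply_moves(steps=[-1,0.0163,-0.029,0,0,0,0,-1,0.0163,-0.029,0,0,0,0,-1,0.0163,-0.029,0,0,0,0,-1,0.0163,-0.029,0,0,0,0,-1,0.0163,-0.029,0,0,0,0,-1,0.0163,-0.029,0,0,0,0,-1,0.0163,-0.029,0,0,0,0,-1,0.0163,-0.029,0,0,0,0,-1,0.0163,-0.029,0,0,0,0,-1,0.0163,-0.029,0,0,0,0,-1,0,0,0,0,0,0,-1,0,0,0,0,0,0])

```text
time: 2.1
eef_pos: [414.0, 171.0, 238.2]
orientation: [-3.142, 0.001, 0.24]
ft_force: [0.6, -0.3, 0.3]
width: 0.7
gripper_force: 0.0
```

```bash
cat > w.py <<'E'
import sys,cv2,numpy as np,pickle
from cell import robot,optics
s=robot.state(); print(s["time"],s["eef_pos"].round(1),s["orientation"].round(3),s["ft_force"].round(2),s["width"])
o=np.zeros((408,800,3),np.uint8)
w=optics.get_image("wrist");e=optics.get_image("scene");q=optics.get_image("side")
pickle.dump((s,w,e,q),open("w.pkl","wb"))
o[:300,:400]=cv2.resize(w["image"],(400,300))
o[:,400:]=cv2.resize(q["image"][145:275,160:292] if len(sys.argv)>2 else e["image"][160:315,210:360],(400,408),interpolation=3)
cv2.imwrite("pics/%s.png"%sys.argv[1],cv2.convertScaleAbs(o,alpha=1.3))
E
python3 w.py w1
```

```text
2.1 [414.  171.  238.2] [-3.142e+00  1.000e-03  2.400e-01] [ 0.61 -0.25  0.29] 0.683027275011868
```

View pics/w1.png

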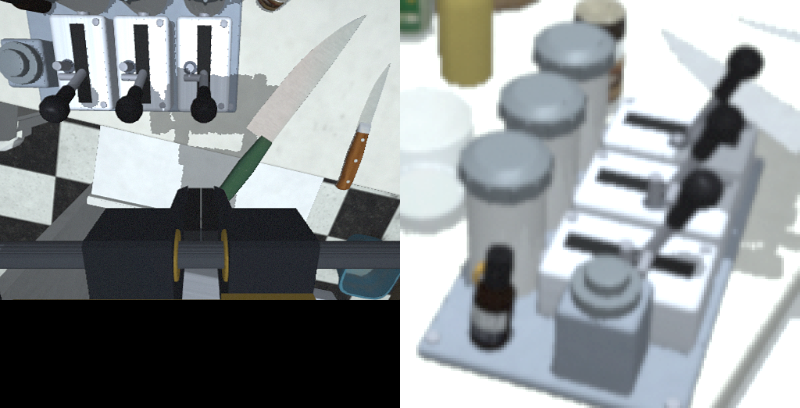

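The wrist view shows the knobs at (55,110), (128,110) and (203,108), with the filter square to the tool. The right lever's pin at (190,68) is short and the other two are tall, so I start with the right lever.

Emit:
apply_moves(steps=[-1,0,0.003,0.0315,0,0,0,-1,0,0,0.0315,0,0,0,-1,0,0,0.0315,0,0,0,-1,0,0,0.0315,0,0,0,-1,0,0,0,0,0,0,-1,0.006,0,0,0,0,0,-1,0.006,0,0,0,0,0,-1,0.003,0,0,0,0,0,-1,0.003,0,0,0,0,0,-1,0.002,0,0,0,0,0])

```text
time: 3.08
eef_pos: [434.9, 171.8, 113.7]
orientation: [3.141, -0.001, 0.237]
ft_force: [-4.2, -1.3, 2.7]
width: 0.1
gripper_force: 2.4
```

Emit:
apply_moves(steps=[-1,0.003,0,0,0,0,0,-1,0.003,0,0,0,0,0,-1,0.003,0,0,0,0,0,-1,0.003,0,0,0,0,0])

```text
time: 3.42
eef_pos: [446.3, 174.7, 112.8]
orientation: [-3.142, 0.0, 0.237]
ft_force: [-3.6, -0.0, 2.3]
width: 0.6
gripper_force: 1.8
```

Emit:
apply_moves(steps=[-1,0.005,0,0,0,0,0,-1,0.005,0,0,0,0,0,-1,0.005,0,0,0,0,0])

```text
time: 3.67
eef_pos: [461.2, 178.4, 112.7]
orientation: [-3.141, -0.0, 0.237]
ft_force: [-3.1, -0.1, 2.2]
width: 0.5
gripper_force: 1.4
```

Emit:
apply_moves(steps=[-1,0.006,0,0,0,0,0,-1,0.006,0,0,0,0,0,-1,0.006,0,0,0,0,0,-1,0.006,0,0,0,0,0,-1,0.006,0,0,0,0,0,-1,0.006,0,0,0,0,0,-1,0.005,0,0,0,0,0])

```text
time: 4.25
eef_pos: [500.9, 187.8, 112.3]
orientation: [3.142, 0.001, 0.237]
ft_force: [-1.9, -0.2, -2.1]
width: 0.4
gripper_force: 1.3
```

Emit:
apply_moves(steps=[-1,0.003,0,0,0,0,0,-1,0.003,0,0,0,0,0,-1,0.002,0,0,0,0,0,-1,0.001,0,0,0,0,0])

```text
time: 4.58
eef_pos: [509.3, 189.9, 112.6]
orientation: [-3.142, 0.0, 0.237]
ft_force: [-2.8, -1.9, -1.2]
width: 0.2
gripper_force: 1.3
```

Emit:
apply_moves(steps=[-1,0.001,0,0,0,0,0,-1,0.001,0,0,0,0,0,-1,0.001,0,0,0,0,0])

```text
time: 4.83
eef_pos: [512.1, 190.6, 112.7]
orientation: [-3.142, 0.0, 0.237]
ft_force: [-2.6, -0.9, -2.5]
width: 0.3
gripper_force: 1.5
```

Emit:
apply_moves(steps=[-1,0.001,0,0,0,0,0,-1,0.001,0,0,0,0,0])

```text
time: 5.0
eef_pos: [514.1, 191.1, 112.7]
orientation: [-3.142, 0.0, 0.237]
ft_force: [-2.6, -0.7, -2.2]
width: 0.7
gripper_force: 1.4
```

Emit:
apply_moves(steps=[-1,0.001,0,0,0,0,0,-1,0,0,0,0,0,0])

```text
time: 5.17
eef_pos: [515.3, 191.3, 112.8]
orientation: [-3.142, -0.0, 0.237]
ft_force: [-2.1, -0.7, -1.2]
width: 0.4
gripper_force: 1.0
```

Emit:
apply_moves(steps=[-1,0.001,0,0,0,0,0,-1,0.001,0,0,0,0,0])

```text
time: 5.33
eef_pos: [516.2, 191.6, 112.6]
orientation: [-3.142, 0.003, 0.237]
ft_force: [-11.0, -2.5, 2.3]
width: 0.3
gripper_force: 5.9
```

Emit:
apply_moves(steps=[-1,0.001,0,0,0,0,0,-1,0.001,0,0,0,0,0])

```text
time: 5.5
eef_pos: [516.5, 191.7, 112.4]
orientation: [3.141, 0.008, 0.237]
ft_force: [-21.5, -7.1, 8.6]
width: 0.1
gripper_force: 11.3
```

Emit:
apply_moves(steps=[-1,0.001,0,0,0,0,0,-1,0,0,0,0,0,0])

```text
time: 5.67
eef_pos: [516.6, 191.7, 112.4]
orientation: [3.141, 0.01, 0.238]
ft_force: [-22.1, -7.7, 9.9]
width: 0.4
gripper_force: 12.2
```

Emit:
apply_moves(steps=[-1,-0.01,0,0,0,0,0,-1,-0.025,0,0,0,0,0,-1,-0.025,0,0,0,0,0,-1,-0.025,0,0,0,0,0,-1,-0.024,0,0,0,0,0,-1,0,0,0,0,0,0,-1,0,0,0,0,0,0])

```text
time: 6.25
eef_pos: [414.7, 167.0, 113.6]
orientation: [3.141, -0.003, 0.237]
ft_force: [0.8, 0.5, 0.1]
width: 0.3
gripper_force: 0.0
```

```bash
python3 w.py w2 side
```

```text
6.25 [414.7 167.  113.6] [ 3.141e+00 -3.000e-03  2.370e-01] [0.84 0.48 0.05] 0.3100397935378564
```

View pics/w2.png

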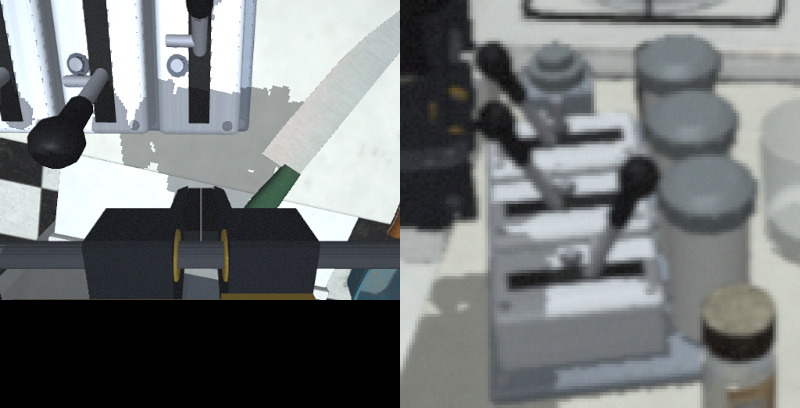

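The right lever is shut, leaning toward the caps. The middle pin at (75,62) is now down, so I go for the middle lever.

Emit:
apply_moves(steps=[-1,0,-0.036,0,0,0,0,-1,0,-0.036,0,0,0,0,-1,0.006,0,0,0,0,0,-1,0.006,0,0,0,0,0,-1,0.005,0,0,0,0,0,-1,0.004,0,0,0,0,0,-1,0.004,0,0,0,0,0,-1,0.004,0,0,0,0,0])

```text
time: 7.07
eef_pos: [425.6, 243.0, 112.6]
orientation: [3.142, 0.001, 0.236]
ft_force: [-3.9, -1.1, 2.7]
width: 0.3
gripper_force: 2.0
```

Emit:
apply_moves(steps=[-1,0.003,0,0,0,0,0,-1,0.003,0,0,0,0,0,-1,0.002,0,0,0,0,0])

```text
time: 7.32
eef_pos: [433.5, 245.4, 112.7]
orientation: [3.142, -0.0, 0.236]
ft_force: [-3.7, -0.5, 1.7]
width: 0.7
gripper_force: 1.6
```

Emit:
apply_moves(steps=[-1,0.003,0,0,0,0,0,-1,0.003,0,0,0,0,0,-1,0.003,0,0,0,0,0])

```text
time: 7.57
eef_pos: [442.1, 247.8, 112.8]
orientation: [-3.141, -0.0, 0.237]
ft_force: [-3.1, 0.4, 2.8]
width: 0.7
gripper_force: 1.8
```

Emit:
apply_moves(steps=[-1,0.006,0,0,0,0,0,-1,0.006,0,0,0,0,0,-1,0.006,0,0,0,0,0,-1,0.006,0,0,0,0,0,-1,0.006,0,0,0,0,0,-1,0.006,0,0,0,0,0,-1,0.006,0,0,0,0,0,-1,0.005,0,0,0,0,0,-1,0.003,0,0,0,0,0,-1,0.003,0,0,0,0,0,-1,0.001,0,0,0,0,0])

```text
time: 8.48
eef_pos: [494.5, 260.4, 112.5]
orientation: [3.142, 0.0, 0.237]
ft_force: [-3.5, -0.7, -2.6]
width: 0.3
gripper_force: 1.4
```

Emit:
apply_moves(steps=[-1,0.001,0,0,0,0,0,-1,0.001,0,0,0,0,0,-1,0.001,0,0,0,0,0])

```text
time: 8.73
eef_pos: [497.1, 261.0, 112.7]
orientation: [-3.142, 0.0, 0.237]
ft_force: [-2.6, -1.8, -1.8]
width: 0.3
gripper_force: 1.5
```

Emit:
apply_moves(steps=[-1,0.001,0,0,0,0,0,-1,0.001,0,0,0,0,0])

```text
time: 8.9
eef_pos: [499.2, 261.5, 112.8]
orientation: [-3.142, -0.0, 0.237]
ft_force: [-2.9, -0.9, -1.6]
width: 0.3
gripper_force: 1.4
```

Emit:
apply_moves(steps=[-1,0.001,0,0,0,0,0,-1,0.001,0,0,0,0,0])

```text
time: 9.07
eef_pos: [500.1, 261.8, 112.6]
orientation: [3.141, 0.003, 0.237]
ft_force: [-12.1, -3.9, 2.7]
width: 0.2
gripper_force: 6.2
```

Emit:
apply_moves(steps=[-1,0.001,0,0,0,0,0,-1,0,0,0,0,0,0])

```text
time: 9.23
eef_pos: [500.3, 261.9, 112.5]
orientation: [3.141, 0.006, 0.237]
ft_force: [-13.3, -3.9, 3.3]
width: 0.5
gripper_force: 7.1
```

Emit:
apply_moves(steps=[-1,0.001,0,0,0,0,0,-1,0,0,0,0,0,0])

```text
time: 9.4
eef_pos: [500.5, 261.9, 112.4]
orientation: [3.141, 0.008, 0.237]
ft_force: [-17.8, -6.4, 6.7]
width: 0.6
gripper_force: 9.5
```

Emit:
apply_moves(steps=[-1,-0.01,0,0,0,0,0,-1,-0.025,0,0,0,0,0,-1,-0.025,0,0,0,0,0,-1,-0.025,0,0,0,0,0,-1,-0.023,0,0,0,0,0,-1,0,0,0,0,0,0,-1,0,-0.036,0,0,0,0,-1,0,-0.036,0,0,0,0,-1,0,0,0,0,0,0])

```text
time: 10.15
eef_pos: [381.3, 311.4, 113.6]
orientation: [-3.14, -0.004, 0.24]
ft_force: [1.5, 0.3, 0.1]
width: 0.3
gripper_force: 0.0
```

Emit:
apply_moves(steps=[-1,0.006,0,0,0,0,0,-1,0.006,0,0,0,0,0,-1,0.005,0,0,0,0,0,-1,0.004,0,0,0,0,0,-1,0.004,0,0,0,0,0,-1,0.004,0,0,0,0,0])

```text
time: 10.65
eef_pos: [409.8, 313.4, 112.7]
orientation: [3.141, 0.001, 0.236]
ft_force: [-3.6, -1.1, 2.5]
width: 0.5
gripper_force: 2.0
```

Emit:
apply_moves(steps=[-1,0.003,0,0,0,0,0,-1,0.003,0,0,0,0,0,-1,0.002,0,0,0,0,0])

```text
time: 10.9
eef_pos: [417.6, 315.7, 112.7]
orientation: [3.142, -0.0, 0.237]
ft_force: [-3.6, -1.6, 2.0]
width: 0.1
gripper_force: 1.7
```

Emit:
apply_moves(steps=[-1,0.003,0,0,0,0,0,-1,0.003,0,0,0,0,0,-1,0.003,0,0,0,0,0])

```text
time: 11.15
eef_pos: [426.2, 318.1, 112.8]
orientation: [-3.141, -0.0, 0.237]
ft_force: [-3.3, -0.3, 2.3]
width: -0.1
gripper_force: 1.8
```

Emit:
apply_moves(steps=[-1,0.006,0,0,0,0,0,-1,0.006,0,0,0,0,0,-1,0.006,0,0,0,0,0,-1,0.006,0,0,0,0,0,-1,0.006,0,0,0,0,0,-1,0.006,0,0,0,0,0,-1,0.006,0,0,0,0,0,-1,0.005,0,0,0,0,0,-1,0.003,0,0,0,0,0,-1,0.003,0,0,0,0,0,-1,0.003,0,0,0,0,0])

```text
time: 12.07
eef_pos: [480.4, 331.0, 112.5]
orientation: [3.141, 0.001, 0.237]
ft_force: [-3.0, -0.3, -2.9]
width: 0.3
gripper_force: 1.5
```

Emit:
apply_moves(steps=[-1,0.001,0,0,0,0,0,-1,0.001,0,0,0,0,0,-1,0.001,0,0,0,0,0])

```text
time: 12.32
eef_pos: [483.2, 331.7, 112.7]
orientation: [3.142, 0.0, 0.237]
ft_force: [-3.2, -0.4, -1.2]
width: 0.5
gripper_force: 1.4
```

Emit:
apply_moves(steps=[-1,0.001,0,0,0,0,0,-1,0.001,0,0,0,0,0])

```text
time: 12.48
eef_pos: [484.0, 332.0, 112.5]
orientation: [3.141, 0.004, 0.237]
ft_force: [-12.2, -4.9, 2.3]
width: 0.4
gripper_force: 6.5
```

Emit:
apply_moves(steps=[-1,0.001,0,0,0,0,0,-1,0,0,0,0,0,0])

```text
time: 12.65
eef_pos: [484.1, 332.0, 112.5]
orientation: [3.141, 0.006, 0.237]
ft_force: [-14.1, -5.0, 3.3]
width: 0.5
gripper_force: 7.4
```

Emit:
apply_moves(steps=[-1,0.001,0,0,0,0,0,-1,0,0,0,0,0,0,-1,-0.007,0,0,0,0,0,-1,-0.02,0,0,0,0,0,-1,0,0,-0.03,0,0,0,-1,0,0,-0.03,0,0,0,-1,0,-0.03,0,0,0,0,-1,0,-0.028,0,0,0,0,-1,0,0,0,0,0,0,-1,0,0,0,0,0,0])

```text
time: 13.48
eef_pos: [447.4, 383.6, 173.2]
orientation: [-3.141, -0.002, 0.239]
ft_force: [0.3, -0.0, 0.3]
width: 0.3
gripper_force: 0.0
```

```bash
python3 w.py w3 side
```

```text
13.4833 [447.4 383.6 173.2] [-3.141e+00 -2.000e-03  2.390e-01] [ 0.31 -0.    0.26] 0.300669445640859
```

View pics/w3.png

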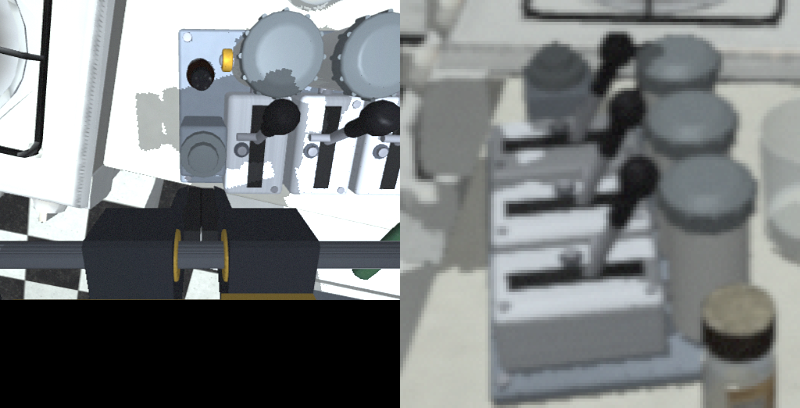

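All three levers lean toward the caps in the side view, at (617,50), (627,110) and (637,178). The button is at (202,153) in the wrist view. I'll check where it lies with the wrist calibration.

```bash
python3 - <<'E'
from h import *
from scipy.spatial.transform import Rotation as R
s,w,e,q=pickle.load(open("w.pkl","rb"))
T=np.eye(4);T[:3,:3]=R.from_euler("xyz",s["orientation"]).as_matrix();T[:3,3]=s["eef_pos"]
w["pose"]=T@w["tool_from_camera"]
p=onz(w,(202*1.28,153*1.28),94);print(p,T[:3,:3].T@(p-T[:3,3]))
E
```

```text
[453.99716647 383.60450067  94.        ] [ 6.27241284  1.6416478  79.18209615]
```

Emit:
apply_moves(steps=[-1,0.003,0.001,0.03,0,0,0,-1,0,0,0.03,0,0,0,-1,0,0,0.014,0,0,0,-1,0,0,0.003,0,0,0,-1,0,0,0.001,0,0,0,-1,0,0,0,0,0,0])

```text
time: 14.13
eef_pos: [451.1, 382.1, 96.0]
orientation: [-3.141, -0.001, 0.236]
ft_force: [-0.1, -1.5, 3.7]
width: 0.5
gripper_force: 1.7
```

Emit:
apply_moves(steps=[-1,0,0,0.002,0,0,0,-1,0,0,0.002,0,0,0,-1,0,0,0,0,0,0])

```text
time: 14.38
eef_pos: [451.3, 382.5, 92.4]
orientation: [-3.141, -0.003, 0.237]
ft_force: [-0.2, -3.9, 8.9]
width: 0.1
gripper_force: 4.3
```

Emit:
apply_moves(steps=[-1,0,0,0.002,0,0,0,-1,0,0,0,0,0,0])

```text
time: 14.55
eef_pos: [451.4, 382.6, 92.2]
orientation: [-3.141, -0.004, 0.237]
ft_force: [-6.7, -7.6, 22.6]
width: 0.3
gripper_force: 11.8
```

```bash
python3 w.py w4; python3 -c "
from cell import robot
s=robot.state();print(s['ft_torque'],s['ft_force'])"
```

```text
14.55 [451.4 382.6  92.2] [-3.141 -0.004  0.237] [-6.74 -7.64 22.63] 0.3310362045125622
[-1.32297138  1.10777458  0.01077038] [-6.40077384 -7.12842293 22.81978833]
```

View pics/w4.png

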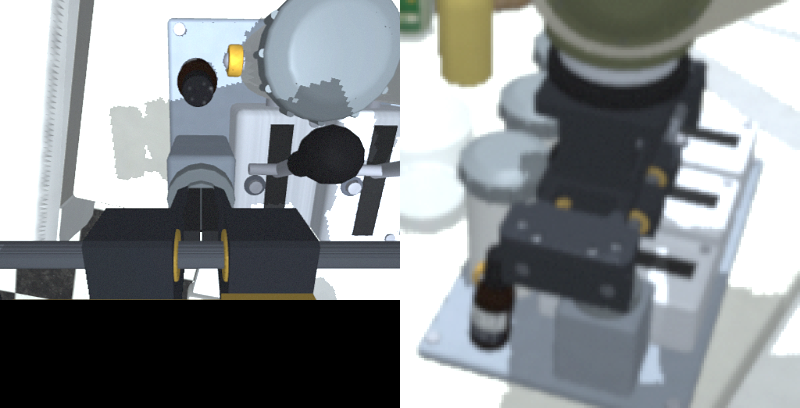

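The force is at the fingertip, with almost no motion on the last 2 mm, so the button is bottomed out. Now I release it and withdraw.

Emit:
apply_moves(steps=[-1,0,0,0,0,0,0,-1,0,0,-0.006,0,0,0,-1,0,0,-0.02,0,0,0,-1,0,0,-0.03,0,0,0,-1,0,0,-0.035,0,0,0,-1,0,0,-0.03,0,0,0,-1,-0.035,0,0,0,0,0,-1,-0.035,0,0,0,0,0,-1,-0.035,0,0,0,0,0,-1,0,0,0,0,0,0,-1,0,0,0,0,0,0])

```text
time: 15.62
eef_pos: [347.7, 358.0, 210.6]
orientation: [-3.141, -0.002, 0.238]
ft_force: [0.4, -0.1, 0.8]
width: 0.3
gripper_force: 0.0
```

```bash
python3 w.py w5
```

```text
15.6167 [347.7 358.  210.6] [-3.141e+00 -2.000e-03  2.380e-01] [ 0.44 -0.12  0.76] 0.2738891016864221
```

View pics/w5.png

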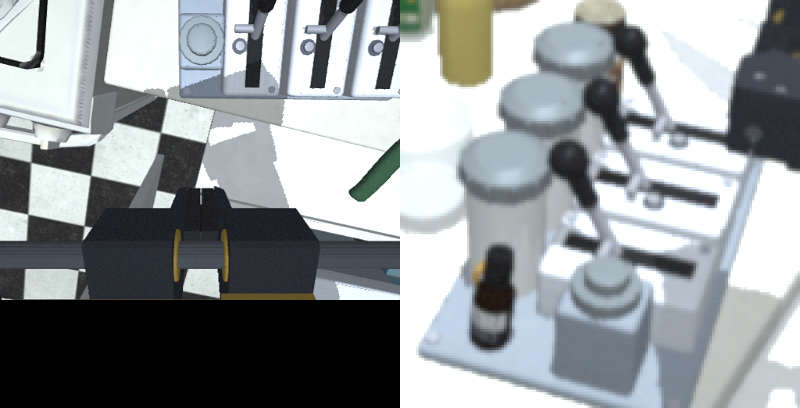

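```bash
python3 -c "
from cell import robot
print(robot.job_done())"
```

```text
the job is handed in; nothing more can be done
None
```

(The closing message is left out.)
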